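# Fit the partition and lock the junction box cover

### The arm

A 6-joint arm with a two-finger parallel gripper is mounted at the origin on the work surface. World frame = base frame: x ahead of the robot, y to its left, z up, the work surface at z = 0. Lengths are in m, angles in rad, forces in N, time in s.
With the tool pointing down it reaches from about 0.325 to 0.9 m from the base axis. Payload 6.1 kg.
Tool frame: the origin (TCP) lies midway between the tips of the shut fingers; the grasp point (between the pads) lies 19 mm behind it; z points along the fingers, y is the line along which they close (so a half turn about z gives the same grasp; the last joint's range is limited). The gripper opens to 85 mm and grips with 20 to 120 N. Pads are 22 mm wide; open, the fingers measure 114 mm over their backs; the gripper's body (76 mm by 85 mm) begins 54 mm behind the grasp point. The pads swing forward as they close: fully open they stand 13 mm farther back than shut.
Start: joints at [-1.27, 0.22, 1.526, -0, 1.395, -0.126], TCP at [0.259, -0.569, 0.231] pointing down, gripper open.
Joint ranges: [-2.98, 2.98], [-0.91, 2.08], [0.09, 2.57], [-1.24, 4.39], [0.2, 2.65], [-2.68, 2.68]. Speed limits (rad/s): [2.57, 2.57, 3.01, 3.14, 3.14, 3.14].

### API

Orientations are given as [roll, pitch, yaw] about the fixed x, y, z axes, in that order (R = Rz(yaw) Ry(pitch) Rx(roll)).
In Python, from plant import movep, move_l, set_joints, gripper_to, hold, inverse_kinematics, observe, get_image, get_calibration, Unreachable, job_done gives the robot as it stands. Calls block until the motion is done:
- movep(position, orientation): joint-space move of the TCP to a pose.
- move_l(position, feed=0.15, rotation=None, max_force=None): straight line of the TCP; rotation=None keeps the orientation; feed is the mean speed in m/s. With max_force (N) it stops when the force on the tool has changed by that much, and returns True; else False.
- set_joints(angles): joint-space move.
- gripper_to(opening, f_grip=None): finger opening in m; f_grip is the grip in N (None keeps the last); returns when the fingers have stopped.
- hold(seconds).
- inverse_kinematics(position, orientation): joint angles nearest the present ones, or None.
- observe(): the state.
- get_image(name): name is "scene" or "top" or "wrist"; returns (picture, depth): 384x512x3 uint8, red, green, blue; 384x512 float32, m along the optical axis (not along the pixel's ray), 0 where there is no reading.
- get_calibration(name): a dict with "intrinsics" (3x3 intrinsics, pixels), "world_from_camera" (4x4, takes a point from camera to world coordinates). Camera axes: x right, y down, z forward; pixel columns grow to the right and rows downward; lengths in m; the calibration is good to about 2 mm. A picture is of the moment at which its call begins: read the wrist's pose just before it. get_calibration takes no time and is no camera call; for the wrist camera it gives the pose at the moment of the call.
A pose or a line that the arm cannot do raises Unreachable and nothing moves.
- job_done(): hands the job in; it is judged then, once.
The state is a dict: "time_s": time; "q": joint angles; "joint_velocities": joint speeds; "joint_torque": joint torques, N m; "eef_pos": TCP position; "tcp_rot": TCP orientation; "ft_force": force on the tool from outside, world axes, zero at the start; "torque": the same for the moment, N m; "opening": finger opening in m; "grasp_force": force on a finger pad.
Only numpy, scipy, OpenCV 4.12 (cv2) and the standard library are available. Lean on these libraries where they do the work, as an engineer would, in place of code of your own. Each camera call takes 0.05 s, during which the arm holds its last target. There are 200 camera calls.

### The job

Stand the orange partition in the junction box: lift it out of its sloping rack, turn it upright and lower it edge-on into the guide slot inside the grey box until it rests on the box floor. Then swing the box's cover fully shut and lock it: push the red quarter-turn stud in against its spring, turn it clockwise a quarter turn while it is in, and let it spring back so that it catches. Leave the other things on the bench where they are, and let go of everything.

Things in the scene. Friction and masses are not known exactly. Their poses are not given: they have to be found in the camera images.
- plate_mid (a point): Centre of the loose orange partition: flat plate 6 mm thick (own x), 108 wide (own y), 70 tall (own z, up to its top edge), 60 to 130 g; same both ways round. It starts in the rack, z axis leaning 30 degrees from vertical, top edge towards the robot (rack's -x). Its upper 42 mm stands free of the rack on both faces; it slides out along its own z.
- rack: Black sloping rack, fixed; origin at the centre of its underside, z up. Foot 110 mm (x) by 100 mm (y), 8 mm high; the plate stands in a 9 mm wide sloping trough, 90 mm long along y; highest point of the rack itself 51 mm above the bench.
- box: Grey junction box, fixed, open-topped under its cover. Origin at the centre of its underside, z up; 180 mm along x, 130 along y, rim 80 mm above the bench, walls and floor 5 mm. The cover's hinge runs along the +y rim. Inside, a steel bracket for the stud at x 2 to 48, y -54 to -18 mm, up to 78 mm high. Black fittings on the +x wall.
- slot (a point): Foot of the guide slot, on the box floor (5 mm up), at x -42 mm, y 0 of the box, axes as the box's. The plate stands here upright, its faces square to x, its width along y. Two pairs of ribs on the +y and -y walls, 13 mm deep: gap 12 mm in x up to 52 mm above the bench, flaring to 26 mm at 67 mm. Length 120 mm in y. Seated, the plate's centre is 35 mm above this point, its top 5 mm below the rim.
- lid (a joint): Cover angle, rad: 0 shut on the rim, 1.57 upright, more as it leans out over the box's +y side; starts at 1.75 to 2.0, stop at 2.15. Stiff hinge (0.4 N m): it stays where it is left. Close it by pushing on its outer face until it stops at 0.
- hinge_mid (a point): Middle of the hinge line (along the box's x), 80 mm above the bench, on the box's +y rim. The cover is a flat grey plate, 180 mm along the hinge, 130 mm from hinge to free edge, 6 mm thick; its inner face passes through the hinge line, and shut it reaches from here to the box's -y rim.
- lid_push (a point): A clear place to push the cover: on its outer face, 100 mm from the hinge, 67 mm from the stud's axis towards the box's -x. Its x axis runs along the hinge, z points out of the outer face (up when shut), -y to the free edge.
- wing (a point): Grip point of the stud's red wing, on the stud's axis, 38 mm off the cover's outer face. Wing: bar 56 mm long (own x), 14 thick (y), 35 high (z, out of the cover); top 14 mm above this point, lower edge 21 below it, over a black collar 32 mm across. Captive in the cover 101 mm from the hinge, at the box's x 25 mm (y -36 when shut). It starts parallel to the hinge.
- press (a joint): How far the stud is pushed into the cover, m: 0 out, 0.010 fully in; spring 4 N at first, 9 N fully in. With the cover shut it turns only while in by more than about 0.007. After the quarter turn it springs back to about 0.003, caught: it cannot turn back or come out. Let go half-way round it stays at about 0.007, not locked.
- turn (a joint): Stud angle, rad, clockwise seen from outside the cover: 0 as found, about 1.57 in the catch, wing across the hinge direction (it drops in from about 1.45 on); stop at 1.7. Turning it while pushed in takes under 0.1 N m.
- screwdriver: Bystander, to be left alone: screwdriver, 190 mm long, lying on the bench; origin at the centre of its underside.
- wrench: Bystander, to be left alone: wrench, 160 mm long, lying on the bench; origin at the centre of its underside.
- cleaner: Bystander, to be left alone: spray can, 52 mm across, 150 mm tall; origin at the centre of its underside.
- tape: Bystander, to be left alone: roll of black tape, 90 mm across, 19 mm high; origin at the centre of its underside.
- pot: Bystander, to be left alone: open steel cup, 70 mm across, 60 mm high; origin at the centre of its underside.
- spare: Bystander, to be left alone: spare grey cover plate, 80 x 110 x 6 mm, lying flat; origin at the centre of its underside.
- tray: Blue open tray, 100 x 120 x 35 mm, fixed to the bench next to the rack, either nearer the robot or farther; origin at the centre of its underside.
There are look-alikes about, which are no part of the job. Leave any black, purple or turquoise look-alike of the part that bears plate_mid alone.

How it is judged:
On the way, in this order (a step that is already met when the one before it is completed fails the run):
1. the partition stands in the slot, on the box floor (z of plate_mid in the frame of slot between 0.03 and 0.04 m and x of plate_mid in the frame of slot between -0.007 and 0.007 m and y of plate_mid in the frame of slot between -0.012 and 0.012 m and angle between plate_mid's own z axis and vertical below 0.2 rad), for 0.2 s.
2. the cover is swung shut (all of step 1 and value of joint lid below 0.04 rad), for 0.1 s.
3. the stud has turned a quarter turn and sprung back into its catch (all of step 2 and value of joint turn above 1.38 rad and value of joint press between 0.0015 and 0.005 m), for 0.2 s.
At the end, for the whole second after the job is handed in: Partition upright in the slot on the box floor (centre within 7 mm of the slot's in x, 12 mm in y, 5 mm in height, tilt under 0.2 rad), cover shut (under 0.04 rad), stud turned more than 1.38 rad and sprung back into its catch (1.5 to 5 mm in); everything at rest and let go (all of step 3 and velocity of joint each of lid, turn below 0.05 rad/s); the robot touches nothing.
It fails at once if a bystander was pushed away or knocked over (moved more than 40 mm) (distance of any of screwdriver, wrench, cleaner, tape, pot, spare from where it was at the start of the episode above 0.04 m).
It also fails if it takes over 70 s, if anything falls off the work surface, if the arm or the gripper's body presses on something with over 40 N, if the wrist force passes 120 N, or if a joint passes its speed limit or range.

## Working session

There is one attempt and no reset: what is moved stays moved. The work goes in short steps, each a Python script; the robot and the scene stay as the last script left them, time stands still between calls to the robot, and variables do not carry over. Pictures are saved under pics/ and viewed, at most 10 in all, crops included, and the job is handed in when it is done.

```bash
ls; mkdir -p pics
cat > h.py <<'E'
import numpy as np, cv2
from plant import *
def pts(name):
    c=get_calibration(name); im,d=get_image(name); K=c["intrinsics"]; T=np.array(c["world_from_camera"]); K=np.array(K)
    v,u=np.mgrid[0:d.shape[0],0:d.shape[1]]
    P=np.stack([(u-K[0,2])/K[0,0]*d,(v-K[1,2])/K[1,1]*d,d],-1)
    return im,d,P@T[:3,:3].T+T[:3,3]
def save(im,n): cv2.imwrite("pics/"+n+".png",cv2.cvtColor(im,cv2.COLOR_RGB2BGR))
E
python3 - <<'E'
from h import *
o=[]
for n in("scene","top"):
    im,d,P=pts(n); np.savez(n,im=im,d=d,P=P); save(im,n); c=get_calibration(n);print(n,np.round(c["world_from_camera"],3).tolist(),np.round(c["intrinsics"],1).tolist())
    o.append(im)
save(np.vstack(o)[:, :],"both")
s=observe();print({k:np.round(v,3).tolist() for k,v in s.items()})
E
```

```text
pics
scene [[0.535, 0.667, -0.519, 1.216], [0.845, -0.433, 0.314, -0.362], [-0.015, -0.606, -0.795, 1.208], [0.0, 0.0, 0.0, 1.0]] [[452.9, 0.0, 258.5], [0.0, 452.9, 204.3], [0.0, 0.0, 1.0]]
top [[0.017, -0.986, 0.167, 0.258], [-1.0, -0.018, -0.008, 0.091], [0.011, -0.167, -0.986, 1.627], [0.0, 0.0, 0.0, 1.0]] [[483.3, 0.0, 253.4], [0.0, 483.3, 189.9], [0.0, 0.0, 1.0]]
{'time_s': 0.1, 'q': [-1.27, 0.221, 1.527, 0.0, 1.395, -0.126], 'joint_velocities': [0.001, -0.002, -0.001, -0.001, -0.001, 0.0], 'joint_torque': [0.001, -49.824, -39.055, -0.0, 0.006, -0.0], 'eef_pos': [0.259, -0.568, 0.23], 'tcp_rot': [-3.14, -0.0, 0.427], 'ft_force': [-0.801, 0.593, 0.002], 'torque': [0.008, 0.029, -0.011], 'grasp_force': 0.0, 'opening': 0.086}
```

View pics/scene.png

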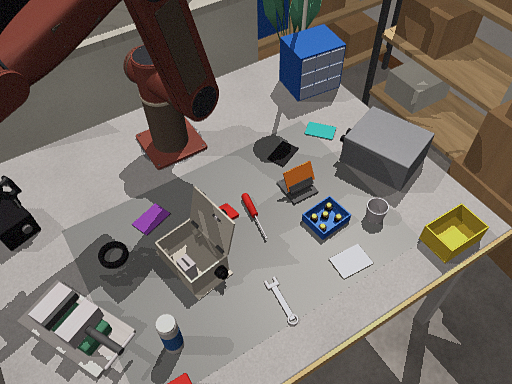

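View pics/top.png

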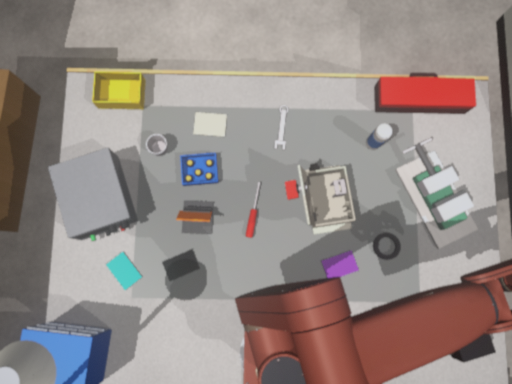

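The scene picture shows the orange plate in its rack at (298,178), the box at (195,255) and its open cover at (215,220), with the red wing at (228,212). In the top picture the plate is at (195,216), the box at (328,197) and the wing at (292,189).

Run:
```python
from h import *
def rect(Q,l):
    r=cv2.minAreaRect((Q[:,:2]*1000).astype(np.float32)); print(l,len(Q),np.round(r[0],1),np.round(r[1],1),round(r[2],2),"z",np.round(np.percentile(Q[:,2],[1,50,99]),4))
for n in("top","scene"):
    z=np.load(n+".npz"); im,P,d=z["im"].astype(int),z["P"],z["d"]; hsv=cv2.cvtColor(z["im"],cv2.COLOR_RGB2HSV).astype(int)
    roi=np.zeros(d.shape,bool)
    if n=="top": roi[150:240,170:370]=1
    else: roi[150:320,140:330]=1
    roi&=d>0
    org=roi&(hsv[...,0]>5)&(hsv[...,0]<16)&(hsv[...,1]>150)&(hsv[...,2]>80)
    red=roi&((hsv[...,0]<=4)|(hsv[...,0]>174))&(hsv[...,1]>150)
    Q=P[org]; rect(Q,n+" orange"); 
    c=Q.mean(0); u,s,vt=np.linalg.svd(Q-c); print(" c",c.round(4),"n",vt[2].round(3),"w",vt[0].round(3),"rms",s[2]/len(Q)**.5)
    e=(Q-c)@vt.T; print(" ext",np.percentile(e,[1,99],axis=0).round(4).tolist())
    # red comps
    nn,lab,st,ce=cv2.connectedComponentsWithStats(red.astype(np.uint8))
    for i in range(1,nn):
        if st[i,4]>15: rect(P[lab==i],f"red {ce[i].round()}")
    rim=roi&(abs(P[...,2]-.08)<.004)&(P[...,1]<.03)&(P[...,1]>-.3)&(hsv[...,1]<70)
    nn,lab,st,ce=cv2.connectedComponentsWithStats(rim.astype(np.uint8))
    for i in range(1,nn):
        if st[i,4]>30: rect(P[lab==i],f"rim {ce[i].round()}")
    lid=roi&(P[...,2]>.1)&(P[...,1]<.1)&(P[...,1]>-.3)&(hsv[...,1]<70)
    Q=P[lid]; c=np.median(Q,0); u,s,vt=np.linalg.svd(Q-c); print("lid",len(Q),c.round(4),vt.round(3).tolist(),Q.min(0).round(3),Q.max(0).round(3))
    for nm,b in (("blue",(hsv[...,0]>100)&(hsv[...,0]<125)&(hsv[...,1]>150)),):
        rect(P[roi&b] if (roi&b).any() else P[:1,0],nm)
```

```text
top orange 139 [430.4 271.2] [99.4 24.6] 85.79 z [0.0518 0.0833 0.0955]
 c [0.4282 0.2717 0.0798] n [ 0.862 -0.026  0.505] w [-0.091 -0.99   0.104] rms 0.0020102923969323454
 ext [[-0.048, -0.0291, -0.0047], [0.0498, 0.0194, 0.0037]]
red [291. 189.] 157 [509.6 -36. ] [51.7 30.1] 10.6 z [0.1653 0.1737 0.1814]
red [251. 223.] 143 [419.  84.] [18.9 87.8] 79.89 z [0.0162 0.0244 0.0309]
rim [339. 186.] 99 [ 539.  -202.3] [46.3 36.3] 10.13 z [0.076  0.0798 0.0838]
rim [352. 210.] 39 [ 463.8 -239. ] [19.  71.4] 86.49 z [0.0763 0.0806 0.0834]
lid 419 [ 0.4963 -0.0795  0.1812] [[-0.971, -0.207, -0.124], [-0.175, 0.252, 0.952], [-0.165, 0.945, -0.281]] [ 0.404 -0.115  0.101] [ 0.582 -0.047  0.211]
blue 381 [597.7 260.5] [ 97.3 110.3] 2.25 z [-0.0039  0.005   0.0376]
scene orange 484 [260.8 112.3] [654.6 170.5] 33.82 z [0.01   0.0638 0.0903]
 c [0.4057 0.2398 0.0615] n [ 0.002 -0.143  0.99 ] w [0.72  0.687 0.098] rms 0.01450473595034233
 ext [[-0.4941, -0.0499, -0.0342], [0.0868, 0.043, 0.0277]]
red [249. 204.] 174 [422.9  81.9] [25.5 94.8] 80.11 z [0.0073 0.0225 0.0303]
red [229. 211.] 144 [511.9 -35.3] [57.6 29.5] 10.13 z [0.1639 0.1728 0.1792]
rim [172. 234.] 126 [ 445.  -181.5] [ 55.5 133.6] 11.67 z [0.0763 0.08   0.0837]
rim [202. 258.] 258 [ 529.  -167.8] [144.5 135.2] 11.14 z [0.0761 0.0798 0.0837]
rim [185. 262.] 132 [ 539.8 -203. ] [49.1 36. ] 7.28 z [0.076  0.0784 0.0827]
lid 1353 [ 0.5017 -0.085   0.1588] [[0.985, 0.17, -0.002], [-0.045, 0.272, 0.961], [0.164, -0.947, 0.276]] [ 0.401 -0.117  0.1  ] [ 0.586 -0.045  0.21 ]
blue 436 [532.1 164.1] [281.1 579.6] 38.22 z [0.0006 0.0176 0.0525]
```

Run:
```python
from h import *
from scipy.spatial.transform import Rotation as R
c=np.array(get_calibration("wrist")["world_from_camera"]); s=observe()
Rt=R.from_euler("xyz",s["tcp_rot"]).as_matrix(); print("cam in tool",(Rt.T@(c[:3,3]-s["eef_pos"])).round(3),(Rt.T@c[:3,:3]).round(2).tolist())
for n,p,y in(("wbox",[.48,-.19,.42],.18),("wrack",[.37,.27,.36],1.5)):
    movep(p,[np.pi,0,y]); hold(.2)
    im,d,P=pts("wrist"); np.savez(n,im=im,d=d,P=P); save(im,n); s=observe(); print(n,s["q"].round(2) if hasattr(s["q"],"round") else s["q"],s["time_s"])
a,b=cv2.imread("pics/wbox.png"),cv2.imread("pics/wrack.png")
cv2.imwrite("pics/w2.png",cv2.resize(np.hstack([a,b]),(800,300)))
```

```text
cam in tool [ 0.082 -0.    -0.144] [[0.0, -0.95, -0.32], [1.0, 0.0, -0.0], [0.0, -0.32, 0.95]]
wbox [-0.53 -0.09  1.51 -0.    1.73  0.86] 2.0917
wrack [ 0.46 -0.24  1.75 -0.    1.64  0.53] 4.0833
```

View pics/w2.png

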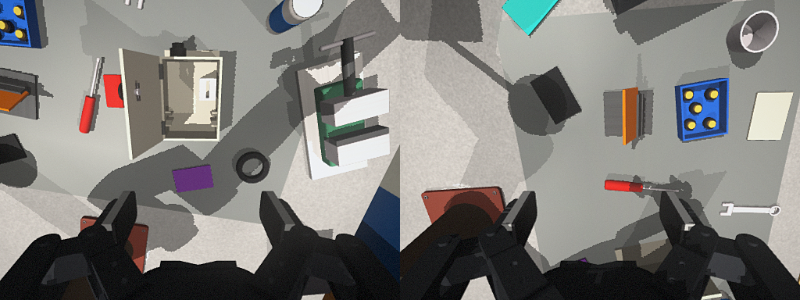

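The left half (box view) shows the open box at about (193,98) with the cover at (145,100) and red wing at (115,92). The right half (rack view) shows the plate at (630,117).

Run:
```python
from h import *
z=np.load("wbox.npz"); im,P,d=z["im"],z["P"],z["d"]; hsv=cv2.cvtColor(im,cv2.COLOR_RGB2HSV).astype(int)
zs=np.load("scene.npz")
def boxfit(P,hsv,l,roi):
    m=roi&(abs(P[...,2]-.08)<.0035)&(P[...,0]>.38)&(P[...,0]<.64)&(P[...,1]>-.27)&(P[...,1]<-.06)&(hsv[...,1]<80)
    Q=P[m][:,:2]
    for deg in(9.5,10,10.5,11):
        a=np.radians(deg); ex=np.array([np.cos(a),np.sin(a)]); ey=np.array([-ex[1],ex[0]])
        U=np.c_[Q@ex,Q@ey]; lo,hi=np.percentile(U,1,axis=0),np.percentile(U,99,axis=0)
        print(l,deg,len(Q),"ext",((hi-lo)*1000).round(1),"ctr",((lo+hi)/2@np.array([ex,ey])).round(4))
    r=cv2.minAreaRect((Q*1000).astype(np.float32)); print(r)
    # -y wall outer edge angle: for columns along x, min y
    return Q
r=np.zeros(d.shape,bool); r[40:230,140:330]=1
Qw=boxfit(P,hsv,"wrist",r&(d>0))
r=np.zeros(d.shape,bool); r[180:320,140:240]=1
Qs=boxfit(zs["P"],cv2.cvtColor(zs["im"],cv2.COLOR_RGB2HSV).astype(int),"scene",r&(zs["d"]>0))
# lid plane
for l,PP,dd in(("w",P,d),("s",zs["P"],zs["d"])):
    m=(dd>0)&(PP[...,2]>.1)&(PP[...,2]<.23)&(PP[...,0]>.38)&(PP[...,0]<.62)&(PP[...,1]>-.13)&(PP[...,1]<-.04)
    m&=(cv2.cvtColor(im if l=="w" else zs["im"],cv2.COLOR_RGB2HSV)[...,1]<80)
    Q=P2=PP[m]; c=np.median(Q,0); Q=Q[np.abs((Q-c)@np.linalg.svd(Q-c,full_matrices=0)[2][2])<.004]; c=Q.mean(0); V=np.linalg.svd(Q-c,full_matrices=0)[2]; print("lid",l,len(Q),c.round(4),V.round(3).tolist())
    n=V[2]*np.sign(V[2][1]); k=np.degrees(np.arctan2(-n[0],n[1])); print(" yaw",k,"theta",np.pi/2-np.arcsin(n[2]))
    # intersection with z=.08
    print(" line y at z=.08: y=",(c[1]+ (-(.08-c[2])*n[2])/n[1]).round(4),"at x",c[0].round(4), "ext", ((Q-c)@V[:2].T).min(0).round(3),((Q-c)@V[:2].T).max(0).round(3))
z=np.load("wrack.npz"); im,P,d=z["im"],z["P"],z["d"]; hsv=cv2.cvtColor(im,cv2.COLOR_RGB2HSV).astype(int)
m=(d>0)&(hsv[...,0]>5)&(hsv[...,0]<18)&(hsv[...,1]>150)&(hsv[...,2]>60); m[:90]=0;m[200:]=0;m[:,:230]=0;m[:,340:]=0
Q=P[m];z0=Q[:,2];print(len(Q),np.percentile(z0,[1,50,99]))
from itertools import product
rng=np.random.default_rng(0);best=0
for _ in range(300):
    a,b,c=Q[rng.choice(len(Q),3,0)]; n=np.cross(b-a,c-a); n/=np.linalg.norm(n)+1e-12; k=np.abs((Q-a)@n)<.0015
    if k.sum()>best and abs(n[0])>.7: best=k.sum(); K=k
F=Q[K]; c=F.mean(0); V=np.linalg.svd(F-c,full_matrices=0)[2]; print("face",len(F),c.round(4),V.round(3).tolist(),((F-c)@V.T).min(0).round(4),((F-c)@V.T).max(0).round(4))
E_=Q[~K]; print("edge",len(E_),E_.mean(0).round(4),np.percentile(E_,[2,98],axis=0).round(4).tolist())
r=cv2.minAreaRect((Q[:,:2]*1000).astype(np.float32)); print(r)
T=Q[z0>np.percentile(z0,97)-.004]; r=cv2.minAreaRect((T[:,:2]*1000).astype(np.float32)); print("top",r,len(T))
m=(d>0)&(P[...,2]>.004)&(P[...,2]<.012)&(P[...,0]>.34)&(P[...,0]<.52)&(P[...,1]>.18)&(P[...,1]<.36)&(hsv[...,2]<90)
r=cv2.minAreaRect((P[m][:,:2]*1000).astype(np.float32)); print("rack",r)
```

```text
wrist 9.5 1629 ext [179.2 130.2] ctr [ 0.5088 -0.1684]
wrist 10 1629 ext [179.3 130.4] ctr [ 0.5085 -0.1685]
wrist 10.5 1629 ext [179.6 131. ] ctr [ 0.5083 -0.1687]
wrist 11 1629 ext [180.4 131.5] ctr [ 0.5083 -0.1688]
((508.7216491699219, -168.3721923828125), (179.9938201904297, 131.28001403808594), 9.590004920959473)
scene 9.5 467 ext [181.8 132.8] ctr [ 0.5093 -0.1705]
scene 10 467 ext [181.8 132.4] ctr [ 0.5092 -0.1707]
scene 10.5 467 ext [182.1 132.7] ctr [ 0.5091 -0.1708]
scene 11 467 ext [182.4 133.1] ctr [ 0.509  -0.1707]
((508.98675537109375, -170.40576171875), (183.3846435546875, 135.60287475585938), 10.192047119140625)
lid w 5075 [ 0.5002 -0.0817  0.1619] [[-0.986, -0.169, -0.006], [-0.051, 0.263, 0.963], [0.162, -0.95, 0.268]]
 yaw 9.66208587071869 theta 1.841816513012612
 line y at z=.08: y= -0.1048 at x 0.5002 ext [-0.084 -0.065] [0.097 0.048]
lid s 1274 [ 0.4985 -0.0856  0.1566] [[0.985, 0.17, 0.001], [-0.047, 0.266, 0.963], [0.163, -0.949, 0.27]]
 yaw 9.769392500356487 theta 1.8446831549155194
 line y at z=.08: y= -0.1075 at x 0.4985 ext [-0.097 -0.059] [0.088 0.055]
1153 [0.03800109 0.07384903 0.09170082]
face 1021 [0.4366 0.2773 0.0688] [[-0.043, -0.999, 0.028], [-0.505, 0.046, 0.862], [0.862, -0.024, 0.506]] [-0.0503 -0.0399 -0.0019] [0.0573 0.0293 0.001 ]
edge 132 [0.4205 0.269  0.0885] [[0.4176, 0.2211, 0.0854], [0.4264, 0.3263, 0.0908]]
((437.8426208496094, 272.8815612792969), (108.0895767211914, 37.495330810546875), 87.72389221191406)
top ((422.2747802734375, 273.360595703125), (107.79035186767578, 6.5151047706604), 88.14590454101562) 302
rack ((434.82427978515625, 277.12646484375), (96.4070816040039, 110.6719970703125), 76.64443969726562)
```

```bash
cat >> h.py <<'E'
from scipy.spatial.transform import Rotation as R
YB=np.radians(9.7); EX=np.array([np.cos(YB),np.sin(YB),0]); EY=np.array([-EX[1],EX[0],0]); EZ=np.array([0,0,1.]); BOX=np.array([.509,-.169,0])
def B(x,y,z): return BOX+x*EX+y*EY+z*EZ
def rpy(x,y,z): return R.from_matrix(np.c_[x,y,z]).as_euler("xyz")
def st(l=""):
    s=observe(); print(l,"t",round(s["time_s"],2),"p",np.round(s["eef_pos"],4),"F",np.round(s["ft_force"],1),"op",round(s["opening"],4),"gf",round(s["grasp_force"],1),"q",np.round(s["q"],2))
YP=-.036; c,s_=np.cos(YP),np.sin(YP); a=np.radians(30)
PX=np.array([np.cos(a)*c,np.cos(a)*s_,np.sin(a)]); PZ=np.array([-np.sin(a)*c,-np.sin(a)*s_,np.cos(a)]); PY=np.cross(PZ,PX)
TOP=np.array([.4205,.2733,.0893]); G=TOP-.035*PZ; PR=rpy(PY,PX,-PZ)
SR=rpy(-EY,-EX,-EZ)
E
python3 - <<'E'
from h import *
print(PR,SR)
for l,p,r in(("g",G,PR),("pre",G+.09*PZ,PR),("slot",B(-.042,0,.04),SR),("slotup",B(-.042,0,.34),SR)): print(l,np.round(p,3),inverse_kinematics(p,r))
for th in(1.9,1.0,.0):
    ph=.54*th; zt=-np.sin(ph)*EY-np.cos(ph)*EZ
    for sg in(1,-1):
        x=sg*EX; y=np.cross(zt,x); print(th,sg,inverse_kinematics(B(-.045,.065-.1*np.cos(th)+.01*np.sin(th),.08+.1*np.sin(th)),rpy(x,y,zt)))
        y=sg*EX; x=np.cross(y,zt); print(th,sg,"closex",inverse_kinematics(B(-.045,.065-.1*np.cos(th)+.01*np.sin(th),.08+.1*np.sin(th)),rpy(x,y,zt)))
gripper_to(.045)
movep(G+.09*PZ,PR); st()
print(move_l(G,feed=.08,max_force=12)); st()
E
```

```text
[2.61799388 0.         1.53479633] [ 3.14159265  0.         -1.40149939]
g [0.438 0.273 0.059] [ 0.59554482 -0.05548983  2.27810836 -0.58710175  0.56201548  1.07746187]
pre [0.393 0.274 0.137] [ 0.67185553 -0.30481958  2.30914576 -0.47877936  0.78337921  0.99023147]
slot [ 0.468 -0.176  0.04 ] [-5.18097184e-01  1.55831894e-01  1.99456672e+00 -4.44089210e-16
  9.91194035e-01  2.45419853e+00]
slotup [ 0.468 -0.176  0.34 ] [-5.18097184e-01 -1.33819063e-01  1.69133172e+00 -4.44089210e-16
  1.58408000e+00  2.45419853e+00]
1.9 1 [ 0.30992871  0.09566418  2.1250604  -1.05053878  1.35086015  2.20131041]
1.9 1 closex [ 0.30992871  0.09566418  2.1250604  -1.05053878  1.35086015  0.63051408]
1.9 -1 [ 0.30992871  0.09566418  2.1250604  -1.05053878  1.35086015 -0.94028225]
1.9 -1 closex [ 0.30992871  0.09566418  2.1250604  -1.05053878  1.35086015 -2.51107857]
1.0 1 [-0.15555853 -0.13360609  2.11881212 -0.59556046  1.05231268  1.52061543]
1.0 1 closex [-0.15555853 -0.13360609  2.11881212 -0.59556046  1.05231268 -0.05018089]
1.0 -1 [-0.15555853 -0.13360609  2.11881212 -0.59556046  1.05231268 -1.62097722]
1.0 -1 closex None
0.0 1 [-5.74689631e-01  1.26902441e-01  1.93715554e+00 -4.44089210e-16
  1.07753467e+00  8.26809758e-01]
0.0 1 closex [-0.57468963  0.12690244  1.93715554  0.          1.07753467 -0.74398657]
0.0 -1 [-5.74689631e-01  1.26902441e-01  1.93715554e+00 -4.44089210e-16
  1.07753467e+00 -2.31478290e+00]
0.0 -1 closex [-5.74689631e-01  1.26902441e-01  1.93715554e+00 -4.44089210e-16
  1.07753467e+00  2.39760609e+00]
 t 5.46 p [0.394  0.275  0.1386] F [-0.6  1.3 -0.3] op 0.045 gf 0.0 q [ 0.67 -0.31  2.31 -0.48  0.78  0.99]
False
 t 6.73 p [0.4382 0.2729 0.0595] F [-0.4  0.6 -0.8] op 0.0449 gf 0.0 q [ 0.6  -0.06  2.28 -0.59  0.56  1.08]
```

Run:
```python
from h import *
gripper_to(0.0,f_grip=50); st("grip")
print(move_l(G+.08*PZ,feed=.08,max_force=25)); st("lift")
p=G+.08*PZ; p[2]=.34; move_l(p,feed=.2); st()
movep(B(-.042,-.0,.34),SR); hold(.2); st("over")
im,d,P=pts("wrist"); save(im,"held"); np.savez("held",im=im,d=d,P=P)
im,d,P=pts("scene"); save(im,"scene2")
a,b=cv2.imread("pics/held.png"),cv2.imread("pics/scene2.png"); cv2.imwrite("pics/h2.png",cv2.resize(np.hstack([a,b]),(800,300)))
```

```text
grip t 7.17 p [0.4381 0.2729 0.0595] F [-2.4 -1.   4.8] op 0.0051 gf 50.0 q [ 0.6  -0.06  2.28 -0.59  0.56  1.08]
False
lift t 8.32 p [0.3978 0.2738 0.1277] F [ 0.2  1.  -1.9] op 0.0053 gf 49.0 q [ 0.66 -0.28  2.31 -0.49  0.76  1.  ]
 t 9.53 p [0.3975 0.2737 0.338 ] F [ 0.6  0.4 -0.8] op 0.0054 gf 49.0 q [ 0.66 -0.49  2.05 -0.35  1.19  0.77]
over t 11.4 p [ 0.4678 -0.1752  0.3402] F [-0.1 -0.2 -0.5] op 0.0052 gf 49.0 q [-0.52 -0.13  1.69 -0.    1.58  2.45]
```

View pics/h2.png

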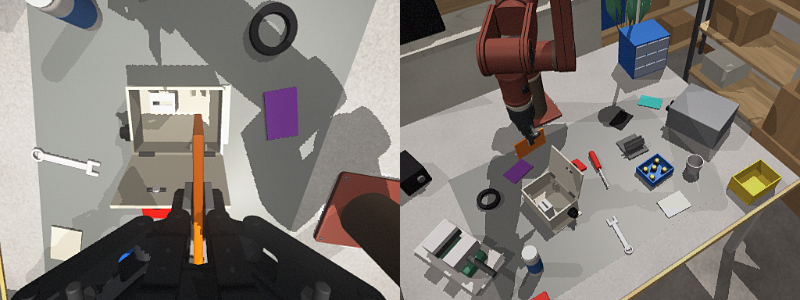

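The plate is held (left picture, at (198,190)), roughly in line with the box's guide ribs; the rack is empty in the scene picture. Next I measure the plate's pose in the hand and look at the box again.

Run:
```python
from h import *
z=np.load("held.npz"); im,P,d=z["im"],z["P"],z["d"]; hsv=cv2.cvtColor(im,cv2.COLOR_RGB2HSV).astype(int)
m=(d>0)&(hsv[...,0]>5)&(hsv[...,0]<20)&(hsv[...,1]>150)&(hsv[...,2]>60)
n,lab,st_,ce=cv2.connectedComponentsWithStats(m.astype(np.uint8)); i=1+np.argmax(st_[1:,4]); Q=P[lab==i]-BOX
U=np.c_[Q@EX,Q@EY,Q[:,2]]; print(len(U),np.percentile(U,[1,50,99],axis=0).round(4).tolist())
t=U[(U[:,2]>np.percentile(U[:,2],95)-.006)]
r=cv2.minAreaRect((t[:,:2]*1000).astype(np.float32)); print("top edge",r,len(t))
f=U[(U[:,2]<np.percentile(U[:,2],95)-.008)]; print("end", len(f), np.percentile(f,[2,50,98],axis=0).round(4).tolist())
for lo in np.arange(-.06,.06,.02):
    k=t[(t[:,1]>lo)&(t[:,1]<lo+.02)]
    if len(k)>5: print(round(lo+.01,2),len(k),np.percentile(k[:,0],[3,97]).round(4),np.median(k[:,2]).round(4))
# box refit
hs=hsv[...,1]<80
m=(d>0)&hs&(abs(P[...,2]-.08)<.0035)&(P[...,0]>.38)&(P[...,0]<.64)&(P[...,1]>-.27)&(P[...,1]<-.06)
Q=P[m]-BOX; U=np.c_[Q@EX,Q@EY]; print("rim",len(U),np.percentile(U,[1,99],axis=0).round(4).tolist())
```

```text
2399 [[-0.0443, -0.0525, 0.3184], [-0.0412, -0.0221, 0.3752], [-0.0385, 0.0322, 0.3767]]
top edge ((-41.3834342956543, -8.911136627197266), (5.913160800933838, 87.38040161132812), 0.010444862768054008) 2149
end 238 [[-0.0437, -0.0526, 0.3102], [-0.0411, -0.0523, 0.3478], [-0.0386, -0.0519, 0.3676]]
-0.05 434 [-0.044  -0.0386] 0.3754
-0.03 570 [-0.0441 -0.0386] 0.3754
-0.01 492 [-0.044  -0.0385] 0.3753
0.01 408 [-0.0441 -0.0388] 0.3753
0.03 245 [-0.0443 -0.0388] 0.3752
rim 2230 [[-0.0899, -0.0643], [0.0893, 0.0663]]
```

Run:
```python
from h import *
move_l(B(-.0427,0,.13),feed=.2); 
print(move_l(B(-.0427,0,.06),feed=.06,max_force=8)); st("mid")
print(move_l(B(-.0427,0,.036),feed=.03,max_force=8)); st("low")
```

```text
False
mid t 14.02 p [ 0.4673 -0.1764  0.0605] F [ 0.4 -0.4 -1.3] op 0.0051 gf 49.0 q [-0.52  0.12  1.99  0.    1.03  2.45]
True
low t 14.64 p [ 0.4668 -0.1762  0.0409] F [-1.2 -0.5  4.5] op 0.0055 gf 49.7 q [-0.52  0.15  2.   -0.    0.99  2.45]
```

Run:
```python
from h import *
gripper_to(.022); st("open")
print(move_l(B(-.0427,0,.25),feed=.15,max_force=15)); hold(.1)
im,d,P=pts("wrist"); hsv=cv2.cvtColor(im,cv2.COLOR_RGB2HSV).astype(int)
m=(d>0)&(hsv[...,0]>5)&(hsv[...,0]<20)&(hsv[...,1]>150)&(hsv[...,2]>60)
n,lab,s,ce=cv2.connectedComponentsWithStats(m.astype(np.uint8)); i=1+np.argmax(s[1:,4]); Q=P[lab==i]-BOX
U=np.c_[Q@EX,Q@EY,Q[:,2]]; t=U[U[:,2]>.065]; print(len(t),np.percentile(t,[1,50,99],axis=0).round(4).tolist()); st()
```

```text
open t 14.95 p [ 0.4659 -0.1757  0.04  ] F [-0.1 -0.4  0.1] op 0.0217 gf 0.0 q [-0.52  0.15  2.   -0.    0.99  2.45]
False
97 [[-0.0453, 0.011, 0.0745], [-0.0441, 0.0419, 0.0761], [-0.0404, 0.0536, 0.0776]]
 t 16.65 p [ 0.4665 -0.176   0.2491] F [ 0.5 -0.3 -0. ] op 0.0219 gf 0.0 q [-0.52 -0.1   1.82 -0.    1.42  2.45]
```

```bash
cat >> h.py <<'E'
def lidpose(th,extra,r=.092,x=-.05,k=.54):
    ph=k*th; o=np.sin(th)*EY+np.cos(th)*EZ; d=-np.cos(th)*EY+np.sin(th)*EZ; zt=-np.sin(ph)*EY-np.cos(ph)*EZ
    h=.006+.0145*np.sin(th-ph)+extra
    return B(x,.065,.08)+r*d+h*o, rpy(-EX,np.cross(zt,-EX),zt), zt
E
python3 - <<'E'
from h import *
move_l(B(-.0427,0,.42),feed=.25); gripper_to(0,f_grip=30)
p,r,zt=lidpose(1.87,.03)
movep(p-.15*zt+np.array([0,0,.08]),r); st("side")
move_l(p-.06*zt,feed=.2); print(move_l(p,feed=.12,max_force=8)); st("pre")
im,d,P=pts("scene"); save(im[120:330,100:330],"pre")
E
```

```text
side t 20.75 p [0.4154 0.0827 0.314 ] F [ 0.2 -0.5  0.8] op -0.0 gf 0.0 q [ 0.62  0.02  1.88 -0.88  1.75 -1.04]
False
pre t 22.29 p [ 0.4369 -0.0421  0.1545] F [-0.5  1.4 -0. ] op -0.0001 gf 0.0 q [ 0.37  0.14  2.12 -1.01  1.37 -0.89]
```

View pics/pre.png

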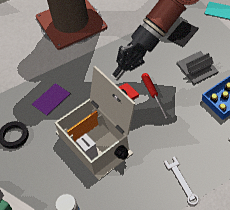

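The crop shows the partition standing in the box at (82,128). The shut fingers are behind the cover at (120,72), clear of the wing at (130,88).

Run:
```python
from h import *
for th in np.arange(1.8,.05,-.25):
    p,r,_=lidpose(th,0)
    if move_l(p,feed=.12,rotation=r,max_force=25): st("stop %.2f"%th); break
st("near")
p,r,_=lidpose(0,.004); print(move_l(p,feed=.06,rotation=r,max_force=25))
p,r,_=lidpose(0,-.006); print(move_l(p,feed=.03,rotation=r,max_force=15)); st("shut")
```

```text
near t 24.94 p [ 0.4624 -0.1971  0.1143] F [-0.6 -0.1  0.4] op 0.0002 gf 0.0 q [-0.47 -0.01  2.02 -0.15  1.04 -2.14]
False
True
shut t 25.8 p [ 0.465  -0.2039  0.086 ] F [-3.   1.4  8.1] op -0.0001 gf 4.5 q [-0.57  0.1   1.96 -0.    1.09 -2.31]
```

Run:
```python
from h import *
r=rpy(-EX,np.cross(-EZ,-EX),-EZ)
move_l(B(-.05,-.027,.2),feed=.2); gripper_to(.05)
move_l(B(.0,-.036,.30),feed=.2); hold(.1)
im,d,P=pts("wrist"); save(im,"stud"); hsv=cv2.cvtColor(im,cv2.COLOR_RGB2HSV).astype(int)
U=np.stack([(P-BOX)@EX,(P-BOX)@EY,P[...,2]],-1)
m=(d>0)&((hsv[...,0]<=5)|(hsv[...,0]>174))&(hsv[...,1]>150)&(U[...,2]>.09)&(U[...,2]<.16)
Q=U[m]; print(len(Q),np.percentile(Q,[1,50,99],axis=0).round(4).tolist())
t=Q[Q[:,2]>np.percentile(Q[:,2],98)-.004]; print(len(t),cv2.minAreaRect((t[:,:2]*1000).astype(np.float32)))
g=(d>0)&(hsv[...,1]<80)&(abs(U[...,2]-.086)<.02)&(abs(U[...,0])<.085)&(abs(U[...,1])<.06)
L=U[g]; A=np.c_[L[:,:2],np.ones(len(L))]; print("lid plane",np.linalg.lstsq(A,L[:,2],rcond=None)[0].round(4),len(L)); st()
```

```text
2207 [[-0.0026, -0.4537, 0.09], [0.2778, -0.3903, 0.0909], [0.3677, -0.0293, 0.1403]]
459 ((24.197786331176758, -35.598167419433594), (12.930017471313477, 54.33675765991211), 89.63106536865234)
lid plane [ 0.0031 -0.0038  0.0874] 10874
 t 27.92 p [ 0.5139 -0.2041  0.2981] F [-0.2  0.4  0.2] op 0.0499 gf 0.0 q [-0.52  0.01  1.63 -0.    1.5  -2.26]
```

View pics/stud.png

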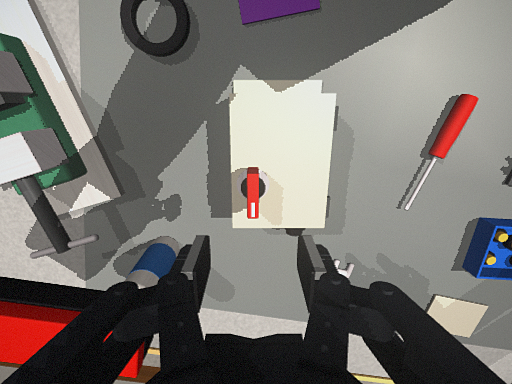

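The stud picture shows the cover shut square on the box, with the wing at (252,192) still parallel to the hinge. It measures at box (24, -36) mm with its top at z 0.138, as expected.

Run:
```python
from h import *
w=(.0244,-.0358)
move_l(B(*w,.19),feed=.2); print(move_l(B(*w,.108),feed=.08,max_force=8)); st("at")
gripper_to(0,f_grip=60); st("grip"); z0=observe()["eef_pos"][2]
print(move_l(B(*w,z0-.0105),feed=.03,max_force=16)); st("pressed")
```

```text
False
at t 29.81 p [ 0.5396 -0.2004  0.1087] F [ 1.1 -0.8 -0.5] op 0.0498 gf 0.0 q [-0.49  0.22  1.77 -0.    1.15 -2.23]
grip t 30.23 p [ 0.5394 -0.2004  0.1086] F [-0.4  0.3  2.8] op 0.0134 gf 61.6 q [-0.49  0.22  1.77 -0.    1.15 -2.23]
False
pressed t 30.71 p [ 0.5394 -0.2004  0.0989] F [-3.   1.7  9.1] op 0.0132 gf 62.5 q [-0.49  0.23  1.77 -0.    1.13 -2.23]
```

Run:
```python
from h import *
p=np.array(observe()["eef_pos"]); p[:2]=[.5396,-.2004]; p[2]-=.0005
for a in(.4,.8,1.2,1.5,1.6):
    b=move_l(p,rotation=[np.pi,0,YB+np.pi-a],feed=.05,max_force=30); s=observe(); print(a,b,np.round(s["ft_force"],1),np.round(s["torque"],2),round(s["time_s"],2),np.round(s["eef_pos"],4),np.round(s["tcp_rot"],2))
```

```text
0.4 False [-3.9  0.4  8. ] [ 0.18  0.58 -0.09] 31.26 [ 0.5395 -0.2004  0.099 ] [-3.14 -0.    2.91]
0.8 False [-4.5  1.9  8.7] [ 0.15  0.64 -0.02] 31.81 [ 0.5395 -0.2005  0.099 ] [-3.14 -0.    2.51]
1.2 False [-3.5  0.3  8.2] [ 0.17  0.61 -0.05] 32.36 [ 0.5395 -0.2005  0.099 ] [-3.14 -0.    2.11]
1.5 False [-4.2  0.3  8. ] [0.18 0.61 0.  ] 32.81 [ 0.5395 -0.2005  0.099 ] [-3.14  0.    1.81]
1.6 False [-2.7  1.1  7.8] [ 0.21  0.6  -0.01] 33.06 [ 0.5395 -0.2005  0.099 ] [-3.14  0.    1.71]
```

Now raise gently to let it spring back, release, retreat and look.

Run:
```python
from h import *
p=np.array([.5396,-.2004,.1055]); print(move_l(p,feed=.03,max_force=25)); st("eased")
gripper_to(.05); st("rel"); move_l(p+[0,0,.12],feed=.15)
move_l(B(.0,-.036,.30),feed=.2); hold(.2)
im,d,P=pts("wrist"); save(im,"fin"); hsv=cv2.cvtColor(im,cv2.COLOR_RGB2HSV).astype(int)
U=np.stack([(P-BOX)@EX,(P-BOX)@EY,P[...,2]],-1)
m=(d>0)&((hsv[...,0]<=5)|(hsv[...,0]>174))&(hsv[...,1]>150)&(U[...,2]>.095)&(U[...,2]<.16)&(abs(U[...,0])<.09)&(abs(U[...,1])<.09)
Q=U[m]; t=Q[Q[:,2]>np.percentile(Q[:,2],98)-.004]; print(len(t),np.percentile(Q[:,2],98),np.median(t[:,2]),cv2.minAreaRect((t[:,:2]*1000).astype(np.float32)))
g=(d>0)&(hsv[...,1]<80)&(abs(U[...,2]-.086)<.02)&(abs(U[...,0])<.085)&(abs(U[...,1])<.06)
L=U[g]; print("lid",np.linalg.lstsq(np.c_[L[:,:2],np.ones(len(L))],L[:,2],rcond=None)[0].round(4)); st()
im,d,P=pts("scene"); cv2.imwrite("pics/fin2.png",cv2.resize(np.hstack([cv2.imread("pics/fin.png"),im[...,::-1]]),(800,300)))
```

```text
False
eased t 33.44 p [ 0.5394 -0.2004  0.1055] F [-1.8 -0.5  5.3] op 0.0128 gf 63.6 q [-0.49  0.23  1.77 -0.    1.15 -0.63]
rel t 33.88 p [ 0.5395 -0.2003  0.1052] F [-0.1 -0.2  0.1] op 0.0501 gf 0.0 q [-0.49  0.23  1.77  0.    1.15 -0.63]
472 0.1373107400801235 0.13598055647809149 ((25.110326766967773, -34.74978256225586), (54.272308349609375, 13.41280460357666), 88.55492401123047)
lid [ 0.0033 -0.0081  0.0874]
 t 35.62 p [ 0.5146 -0.204   0.2981] F [-0.6 -0.1 -0.4] op 0.0499 gf 0.0 q [-0.52  0.02  1.63  0.    1.5  -0.66]
```

View pics/fin2.png

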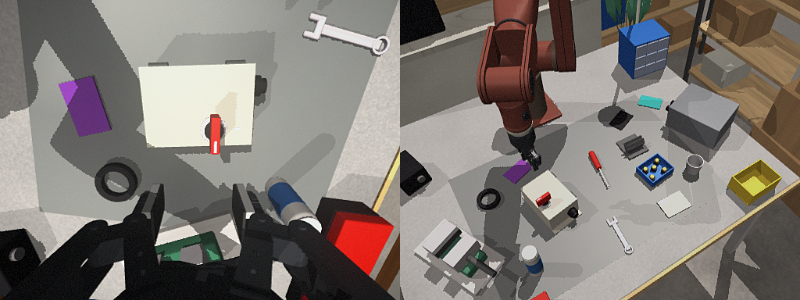

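The wing at (215,133) in the left half now lies across the hinge, 88.6 deg in the box frame. Its top has dropped about 3 mm, so it is caught. The cover is flat and the bystanders have not moved.

```bash
python3 -c "
from plant import *
print(job_done())"
```

```text
the job is handed in; nothing more can be done
None
```

The job is handed in after about 36 s: the partition is standing in the slot, the cover is shut, and the stud is turned a quarter turn and appears caught, about 3 mm in; the gripper is clear of everything, and I have no verdict from the judge.

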